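Open the lever clamp to the flag and unload the heat sink

ROBOT

A 6-joint arm with a two-finger parallel gripper is mounted at the origin on the work surface. World frame = base frame: x ahead of the robot, y to its left, z up, the work surface at z = 0. Lengths are in m, angles in rad, forces in N, time in s.
With the tool pointing down it reaches from about 0.325 to 0.75 m from the base axis. Payload 7.6 kg.
Tool frame: the origin (TCP) lies on the centre line of the jaws, within the pads' length; the fingertips stand 8 mm ahead of it and the grasp point (between the pads) lies 11 mm behind it; z points along the fingers, y is the line along which they close (so a half turn about z gives the same grasp; the last joint's range is limited). The gripper opens to 85 mm and grips with 20 to 120 N. Pads are 22 mm wide; open, the fingers measure 114 mm over their backs; the gripper's body (76 mm by 85 mm) begins 54 mm behind the grasp point. The pads swing forward as they close: fully open they stand 13 mm farther back than shut.
Start: joints at [1.084, 0.052, 1.401, -0, 1.689, -0.07], TCP at [0.213, 0.48, 0.239] pointing down, gripper open.
Joint ranges: [-2.9, 2.9], [-0.91, 2.17], [0.12, 2.37], [-1.06, 4.2], [0.26, 2.73], [-2.93, 2.93]. Speed limits (rad/s): [2.57, 2.57, 3.01, 3.14, 3.14, 3.14].

INTERFACE

Orientations are given as a unit quaternion [w, x, y, z].
In Python, from station import robot gives the robot as it stands.
- The arm moves only by the tool arm_command, never from a script. Its argument "motion" is a list of rows, each an object of numbers: "jaw": the finger opening in mm, from 0 to 85.4; "dx", "dy", "dz": the shift along the world's x, y, z in mm; "ax", "ay", "az": the turn, a rotation vector about the world's x, y, z in degrees. In form: [{"jaw": .., "dx": .., "dy": .., "dz": .., "ax": .., "ay": .., "az": ..}, ...]. A call has exactly 5 rows; each row is the pose to reach, as a shift and turn from the pose commanded when the call began; what a row does not reach only later rows make up. A row lasts 1/8 s, in which the tool goes at most 62.5 mm and 10.7 degrees, less where a joint would pass 70% of its speed; a pose out of reach is approached as far as the arm can. A call with a gripper value outside its range is refused whole. The fingers move at their own pace and stop on an object; "force" is the grip in N (left out, the last holds). Time passes only in rows, so rows that repeat a pose let the fingers close, or fill a call up. It gives the time, the measured TCP pose, the force, the opening and the grip force at its end, in the units of the state.
- robot.observe(): the state, without advancing time (a new reading comes with each control period).
- robot.read_camera(name): name is "side" or "top"; returns the picture (420x560x3 uint8, blue, green, red); there is no depth.
- robot.camera_model(name): a dict with "fx", "fy", "cx", "cy" (pixels), "position" and "rotation" of the camera in the world. Camera axes: x right, y up, looking along -z (the intrinsics and any distortion apply to the point x, -y, -z); pixel columns grow to the right and rows downward; lengths in m; the calibration is good to about 2 mm. A picture is of the moment at which its call begins. camera_model takes no time and is no camera call.
- robot.finish_job(): hands the job in; it is judged then, once.
The state is a dict: "t": time; "joints": joint angles; "qd": joint speeds; "effort": joint torques, N m; "tcp_pos": TCP position; "orientation": TCP orientation; "ft_force": force on the tool from outside, world axes, zero at the start; "torque": the same for the moment, N m; "width": finger opening in m; "grip_force": force on a finger pad.
Only numpy, scipy, OpenCV 4.12 (cv2) and the standard library are available. Lean on these libraries where they do the work, as an engineer would, in place of code of your own. Each camera call takes 0.05 s, during which the arm holds its last target. There are 200 camera calls.

TASK

The heat sink in the benchtop machine's clamp is finished. Swing the red-knobbed clamp lever over until its orange pointer lines up with the green flag (the lever has some free play, so go by the pointer), then take the aluminium heat sink out of the nest and put it into the black tote so that it lies flat on the bottom with its fins up. Leave the pointer on the flag, do not shift the flag, and leave everything else where it stands.

Things in the scene. Friction and masses are not known exactly. Their poses are not given: they have to be found in the camera images.
- pivot (a point): pivot of the clamp lever on the fixed machine, 100 mm above the table. Axes are the machine's: x points away from the robot along the lever's shaft, y left, z up. The aluminium base is 30 mm high and reaches 210 mm from here toward the robot, 140 mm to each side. Two bearing posts 30 mm wide carry the shaft; the front one spans machine x -54 to -32 mm, top 112 mm over the table
- beam_edge (a point): middle of the lower front edge of the machine's gantry beam, 330 mm over the table, 50 mm in front of the pivot (machine x -50). The beam runs along machine y, 415 mm long, 80 mm deep (back to x +30), 75 mm high, over the lever, so the lever cannot be reached straight down. Its columns stand at y +-185 mm, x 5 to 75 mm. Axes as the machine's
- lever (a joint): angle of the clamp shaft with its orange pointer, rad, 0 to 2.0. At 0 the pointer leans 50 degrees (0.873 rad) from vertical to machine +y (left) and the clamp finger lies over the heat sink; it grows as the pointer swings over the top toward -y (right), lifting the clamp finger. It is stiff (about 6 N at the knob) and stays where it is left
- pointer_tip (a point): tip of the orange pointer on the far end of the shaft, 50 mm behind the pivot in machine x, 100 mm from the shaft's axis; z axis outward along the pointer
- lever_knob (a point): middle of the red knob, a cylinder 24 mm across projecting 62 mm from the steel hand arm toward the robot, parallel to the shaft; 110 mm from the pivot axis, 42 mm in front of the pivot. z outward along the arm. The arm is worn: it flops freely some degrees to either side of the pointer (amount not known) before it carries the shaft and pointer with it
- clamp_foot (a point): underside of the black rubber foot on the clamp finger, which is fixed to the lever's shaft and turns with it: finger 75 mm long, 12 mm thick, at machine x -75 mm, level and pointing to machine +y when the lever angle is 0; the foot, 16 mm across, reaches 18 mm below the finger's middle and then hangs 4 mm over the heat sink
- flag (a joint): angle at which the green flag is set on the scale, rad, same zero and sense as joint lever: the pointer is on the flag when the two values are equal
- flag_mark (a point): middle of the bright green flag, a block 16 mm wide and thick, 40 mm long, at the white quadrant scale; 100 mm from the pivot axis, 36 mm behind the pivot in machine x; z axis outward from the pivot axis
- heatsink: aluminium finned heat sink, 130 mm long (x), 58 mm wide (y), 40 mm high, five fins along x standing on a 12 mm base; origin at the centre of its underside, z up out of the fins. 0.25 to 0.5 kg. It lies on a nest plate, underside 38 mm over the table, between two low end stops (12 mm above the plate), its sides free
- tote_in (a point): centre of the inner floor of the black plastic tote (fixed), 5 mm above the table; outside 200 mm (x) by 180 mm (y) by 60 mm high, walls 5 mm
- carton: open cardboard carton (fixed), 190 by 170 by 75 mm, holding paper-wrapped packs; not the tote; it and the tote may change places; origin at centre of underside
- jar: amber jar with a lid, 44 mm across, 60 mm high, standing on the machine's base to the right of the clamp; bystander; origin at centre of underside
- driver: yellow screwdriver 130 mm long lying on the front right of the machine's base; bystander; origin at the middle of its underside
- tape: blue tape roll 90 mm across, 22 mm high, on the table; bystander; origin at centre of underside
- bottle: white bottle, 60 mm across, 160 mm high; bystander; origin at centre of underside
- mug: white mug, 80 mm across, 90 mm high; bystander; origin at centre of underside
Things that resemble listed ones, but are neither listed nor needed, are in the scene too. What is shaped like the heatsink but brown or yellow is not meant.

How it is judged:
By the outcome, as a careful person would: the job done as asked, in the order asked, and still so for the second after the job is handed in, with the robot touching nothing.
It also fails if it takes over 54 s, if anything falls off the work surface, if the arm or the gripper's body presses on something with over 40 N, if the wrist force passes 120 N, or if a joint passes its speed limit or range.

## Working session

There is one attempt and no reset: what is moved stays moved. The work goes in short steps, Python scripts to look and compute and a tool call to move; the robot and the scene stay as the last step left them, time stands still between calls to the robot, and variables do not carry over. Pictures are saved under pics/ and viewed, at most 10 in all, crops included, and the job is handed in when it is done.

Besides the shell and the picture viewer there is one more tool, called after "Call:" as name(argument=value, ...) on one line, values as JSON. arm_command: Moves the arm, as the interface text tells. Its arguments: {"type":"object","properties":{"motion":{"type":"array"},"force":{"type":"number"}},"required":["motion"]}

```bash
mkdir -p pics; ls
python3 - <<'E'
from station import robot
import cv2
for n in("side","top"):
    cv2.imwrite(f"pics/{n}0.png",robot.read_camera(n)); m=robot.camera_model(n); print(n,m)
s=robot.observe();print(s)
E
```

```text
pics
side {'fx': 429.9775257975812, 'fy': 429.9775257975812, 'cx': 282.2457517655923, 'cy': 208.2279451629752, 'position': array([0.01385403, 0.92972804, 1.09538901]), 'rotation': array([-0.24040986, -0.10591725,  0.40176508,  0.87725108])}
top {'fx': 381.14790016906164, 'fy': 381.14790016906164, 'cx': 279.5226111594376, 'cy': 205.0553414870591, 'position': array([0.45094727, 0.00495815, 1.23487977]), 'rotation': array([ 0.71592456,  0.02845861, -0.03195618, -0.69686508])}
{'t': 0.1, 'joints': array([ 1.08375106e+00,  5.27881351e-02,  1.40157574e+00, -2.06493799e-05,
        1.68858341e+00, -7.02779821e-02]), 'qd': array([-7.58465747e-04,  5.11519673e-04, -3.29560739e-03, -1.26450280e-03,
        2.30783094e-03, -9.42429224e-05]), 'effort': array([ 1.43419689e-03, -3.82581139e+01, -3.60985136e+01, -4.65644223e-05,
        4.76983289e-03, -2.52695008e-05]), 'tcp_pos': array([0.21238557, 0.4798625 , 0.23857307]), 'orientation': array([-1.76450135e-04,  2.06879911e-01,  9.78366109e-01, -6.54008080e-04]), 'ft_force': array([ 0.20093462,  0.33897228, -0.54132141]), 'torque': array([ 0.01181536,  0.01771642, -0.00612789]), 'grip_force': 0.0, 'width': 0.08570174289836749}
```

View pics/top0.png

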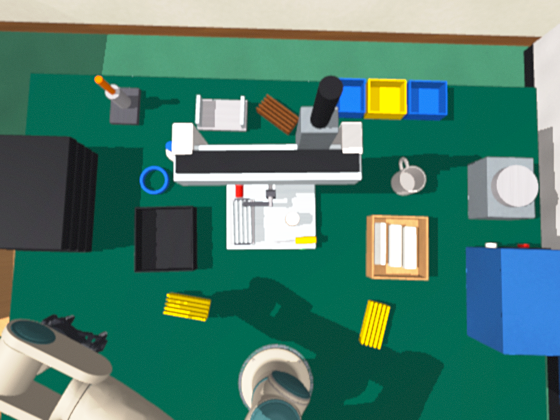

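View pics/side0.png

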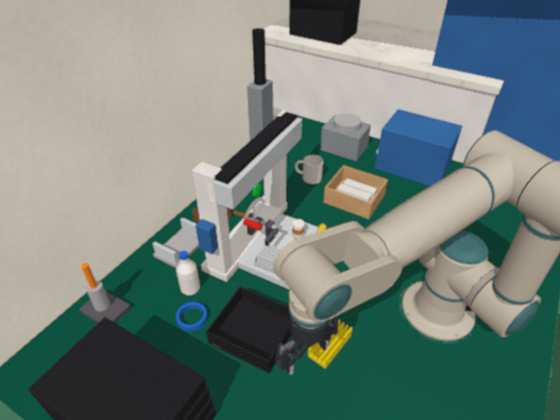

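The top view shows the machine with the heat sink in its nest near (240,222), the red knob near (239,190), the black tote at (166,239) and the carton at (397,247). Brown and yellow finned look-alikes are at (277,113), (187,307) and (375,325). In the side view, the red knob is at (252,224) and the green flag at (257,189). The aluminium-coloured heat sink in the nest is the one that fits. I'll confirm it in enlarged crops.

```bash
cat > h.py <<'E'
from station import robot
import numpy as np, cv2
from scipy.spatial.transform import Rotation as R
def cam(n):
    m=robot.camera_model(n); q=m["rotation"]
    return m, R.from_quat([q[1],q[2],q[3],q[0]]).as_matrix(), np.array(m["position"])
def ray(n,u,v):
    m,M,p=cam(n); d=M@np.array([(u-m["cx"])/m["fx"],-(v-m["cy"])/m["fy"],-1]); return p,d/np.linalg.norm(d)
def onz(n,u,v,z):
    p,d=ray(n,u,v); return p+d*(z-p[2])/d[2]
def proj(n,X):
    m,M,p=cam(n); c=(np.atleast_2d(X)-p)@M; return np.c_[m["cx"]-m["fx"]*c[:,0]/c[:,2], m["cy"]+m["fy"]*c[:,1]/c[:,2]]
def crop(n,x,y,w,h,k,f):
    cv2.imwrite(f,cv2.resize(robot.read_camera(n)[y:y+h,x:x+w],None,fx=k,fy=k,interpolation=cv2.INTER_CUBIC))
E
python3 - <<'E'
from h import *
crop("top",130,140,200,120,4,"pics/t1.png")
crop("side",190,160,150,110,5,"pics/s1.png")
E
```

```text
(no output)
```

View pics/t1.png

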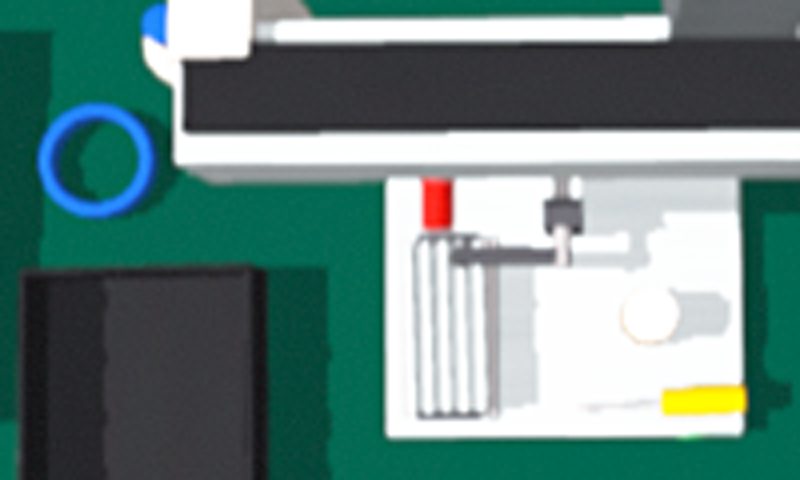

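View pics/s1.png

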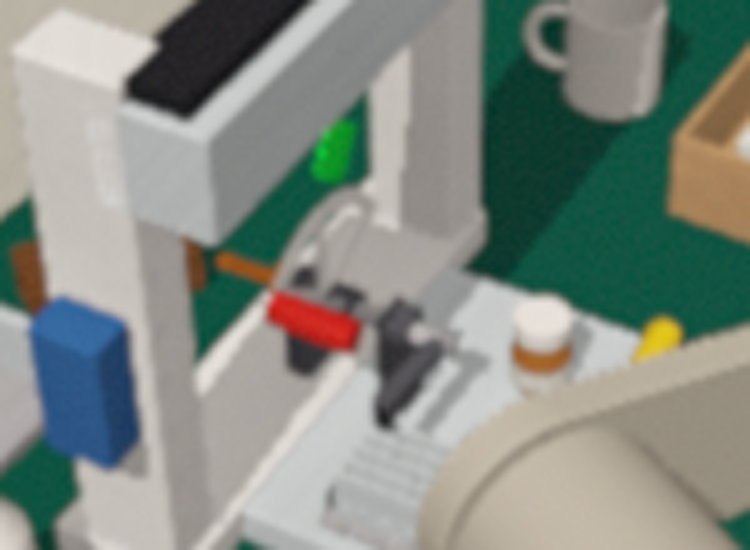

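The heat sink in the nest is silver with five fins, at t1 crop (453,326), so it is the one meant. The base's front corners are at crop (387,436) and (743,436). In the side crop the flag runs from (325,182) to (345,120), the knob from (280,308) to (350,335), and the pointer from (220,262) towards the shaft.

```bash
cat >> h.py <<'E'
T=lambda a,b:(130+a/4,140+b/4)
S=lambda a,b:(190+a/5,160+b/5)
def rp(n,uv,o,nrm):
    p,d=ray(n,*uv); return p+d*(np.dot(o-p,nrm)/np.dot(d,nrm))
E
python3 - <<'E'
from h import *
np.set_printoptions(precision=4,suppress=True)
fl=onz("top",*T(386,437),.03);fr=onz("top",*T(744,436),.03)
print("base",fl,fr,np.linalg.norm(fl-fr))
hs=[onz("top",*T(*c),.078) for c in((417,416),(490,416),(490,236),(415,236))]
print("hs",*hs,np.mean(hs,0))
y=(fl-fr);y[2]=0;y/=np.linalg.norm(y); yaw=np.arctan2(-y[0],y[1]); print("yaw deg",np.degrees(yaw))
x=np.array([y[1],-y[0],0])
piv=(fl+fr)/2+.21*x; piv[2]=.1; print("piv",piv)
np.savez("m.npz",x=x,y=y,piv=piv)
def m2w(a):a=np.atleast_2d(a);return piv+a[:,:1]*x+a[:,1:2]*y+a[:,2:]*[0,0,1]
def w2m(w):w=w-piv;return np.array([w@x,w@y,w[2]])
for nm,uv,dx in(("flag lo",S(325,182),.028),("flag mid",S(334,152),.028),("flag hi",S(345,120),.028),("ptr",S(218,262),.05),("knob near",S(350,333),-.104),("knob far",S(278,309),-.042)):
    w=w2m(rp("side",uv,piv+dx*x,x)); print(nm,w,np.hypot(w[1],w[2]),"angle lever",.873-np.arctan2(w[1],w[2]))
w=w2m(onz("top",*T(437,230),.17));print("knob top",w)
# predicted beam edge
print("beam edge S",(proj("side",m2w([[-.05,.2075,.23],[-.05,-.2075,.23]]))-[190,160])*5,"T",(proj("top",m2w([[-.05,.2,.23],[-.05,-.2,.23]]))-[130,140])*4)
print("pivotT",(proj("top",m2w([[-.075,0,0],[-.043,0,.012]]))-[130,140])*4)
for a in np.arange(0,2.01,.1):
    t=.873-a; r=np.array([.08,.1,.12]); P=np.c_[np.full(3,.036),r*np.sin(t),r*np.cos(t)]
    print(round(a,2),((proj("side",m2w(P))-[190,160])*5).round(0).tolist())
tc=[onz("top",*c,.06) for c in((T(22,270)),(T(265,266)))];print("tote back corners",tc, tc[1]-tc[0])
E
```

```text
base [0.4105 0.163  0.03  ] [ 0.4188 -0.118   0.03  ] 0.2811141646298656
hs [0.4285 0.134  0.078 ] [0.43   0.0789 0.078 ] [0.5664 0.0834 0.078 ] [0.5649 0.1405 0.078 ] [0.4974 0.1092 0.078 ]
yaw deg 1.6796047669264251
piv [0.6246 0.0287 0.1   ]
flag lo [ 0.028  -0.0197  0.0797] 0.08207537020039522 angle lever 1.1150510018405622
flag mid [ 0.028  -0.0323  0.0966] 0.10189544012868128 angle lever 1.195541488820939
flag hi [ 0.028  -0.0475  0.1135] 0.12300846435754367 angle lever 1.2691023874156153
ptr [0.05   0.0771 0.0731] 0.10629719391604177 angle lever 0.06097902385996312
knob near [-0.104   0.1636  0.1522] 0.22343912529706456 angle lever 0.05157469809872117
knob far [-0.042   0.1447  0.1277] 0.1929447118175381 angle lever 0.025142355307317232
knob top [-0.0616  0.0876  0.07  ]
beam edge S [[ 219.0041  243.739 ]
 [ 563.2657 -110.2257]] T [[222.3494 182.9631]
 [891.0984 181.7964]]
pivotT [[563.5492 257.488 ]
 [563.2537 213.0618]]
0.0 [[251.0, 280.0], [237.0, 279.0], [223.0, 278.0]]
0.1 [[255.0, 268.0], [243.0, 264.0], [229.0, 260.0]]
0.2 [[260.0, 257.0], [248.0, 250.0], [236.0, 243.0]
[... 366 characters left out ...]
45.0]]
1.0 [[307.0, 187.0], [308.0, 161.0], [309.0, 136.0]]
1.1 [[314.0, 182.0], [316.0, 155.0], [319.0, 129.0]]
1.2 [[320.0, 178.0], [324.0, 151.0], [328.0, 123.0]]
1.3 [[326.0, 175.0], [331.0, 148.0], [337.0, 120.0]]
1.4 [[331.0, 174.0], [338.0, 146.0], [345.0, 118.0]]
1.5 [[337.0, 173.0], [345.0, 145.0], [353.0, 117.0]]
1.6 [[342.0, 174.0], [351.0, 146.0], [360.0, 119.0]]
1.7 [[346.0, 176.0], [356.0, 149.0], [367.0, 122.0]]
1.8 [[350.0, 178.0], [361.0, 152.0], [373.0, 127.0]]
1.9 [[354.0, 182.0], [366.0, 157.0], [378.0, 133.0]]
2.0 [[357.0, 187.0], [370.0, 163.0], [382.0, 140.0]]
tote back corners [array([0.532 , 0.4444, 0.06  ]), array([0.5402, 0.2575, 0.06  ])] [ 0.0082 -0.187   0.    ]
```

The machine model fits: the predicted beam edge and shaft land on their pixels. Next I'll fit the flag, pointer and knob angles by overlap of projected shapes with colour masks.

```bash
cat > fit.py <<'E'
from h import *
import itertools
Z=np.load("m.npz");X,Y,PIV=Z["x"],Z["y"],Z["piv"];UP=np.array([0,0,1.])
K=6; AA=np.arange(-.5,2.3,.01)
def pol(x,r,t):  # machine x, radial r, tangential t (to +y), lever angle given later
    return x,r,t
def mask(n,col,box):
    x,y,w,h=box; im=cv2.resize(robot.read_camera(n)[y:y+h,x:x+w],None,fx=K,fy=K,interpolation=cv2.INTER_CUBIC)
    H,S_,V=cv2.split(cv2.cvtColor(im,cv2.COLOR_BGR2HSV))
    if col=="green":m=(abs(H.astype(int)-60)<15)&(S_>150)&(V>130)
    if col=="red":m=((H<6)|(H>172))&(S_>130)&(V>90)
    if col=="orange":m=(H>=7)&(H<20)&(S_>150)&(V>110)
    return m
def fit(n,col,box,xr,rr,tr,show=True):
    m=mask(n,col,box); best=[]
    c=np.array(list(itertools.product(xr,rr,tr)))
    for a in AA:
        t=.873-a; u=np.sin(t)*Y+np.cos(t)*UP; v=np.cos(t)*Y-np.sin(t)*UP
        P=PIV+c[:,:1]*X+c[:,1:2]*u+c[:,2:]*v
        p=((proj(n,P)+.5-box[:2])*K).astype(np.float32)
        q=np.zeros(m.shape,np.uint8); cv2.fillConvexPoly(q,cv2.convexHull(p).astype(np.int32),1); q=q>0
        best.append((q&m).sum()/max(1,(q|m).sum()))
    i=int(np.argmax(best)); b=np.array(best); w=AA[b>b[i]*.93]
    ys,xs=np.nonzero(m); cen=(xs.mean()/K+box[0]-.5,ys.mean()/K+box[1]-.5) if len(xs) else None
    print(n,col,"angle",round(AA[i],2),"IoU",round(b[i],2),"range",w.min().round(2),w.max().round(2),"cen",np.round(cen,1))
    return AA[i]
FL=((.028,.044),(.08,.12),(-.008,.008)); PT=((.047,.053),(.03,.1),(-.004,.004)); KN=((-.073,-.011),(.1,.12),(-.010,.010))
if __name__=="__main__":
    fit("side","green",(245,175,25,25),*FL)
    fit("side","orange",(228,203,40,25),*PT)
    fit("side","red",(235,205,40,35),*KN)
    fit("top","red",(225,175,30,30),*KN)
E
python3 fit.py
python3 - <<'E'
from h import *
s=robot.observe(); q=s["orientation"]; R0=R.from_quat([q[1],q[2],q[3],q[0]])
T1=R.from_euler("z",1.7,degrees=True)*R.from_euler("y",-45,degrees=True)*R.from_matrix(np.array([[-1,0,0],[0,1,0],[0,0,-1.]]))
print("rotvec",(T1*R0.inv()).as_rotvec(degrees=True), T1.as_matrix())
E
```

```text
side green angle 1.27 IoU 0.73 range 1.24 1.32 cen [255.9 189.9]
side orange angle 0.08 IoU 0.75 range 0.07 0.09 cen [238.3 213. ]
side red angle -0.06 IoU 0.61 range -0.07 -0.05 cen [252.2 224. ]
top red angle -0.15 IoU 0.38 range -0.17 0.0 cen [238.8 190.5]
rotvec [ -8.71637835 -44.51549007  24.24739473] [[-0.70679556 -0.02966624  0.70679556]
 [-0.0209772   0.99955986  0.0209772 ]
 [-0.70710678  0.         -0.70710678]]
```

Call:
arm_command(motion=[{"jaw":70,"dx":33,"dy":-44,"dz":10,"ax":-1.1,"ay":-5.6,"az":3},{"jaw":70,"dx":66,"dy":-88,"dz":20,"ax":-2.2,"ay":-11.1,"az":6.1},{"jaw":60,"dx":100,"dy":-132,"dz":30,"ax":-3.3,"ay":-16.7,"az":9.1},{"jaw":60,"dx":133,"dy":-176,"dz":30,"ax":-4.4,"ay":-22.3,"az":12.1},{"jaw":60,"dx":166,"dy":-220,"dz":30,"ax":-5.4,"ay":-27.8,"az":15.2}])

```text
t: 1.02
tcp_pos: [0.3793, 0.2589, 0.2698]
orientation: [0.246, 0.069, 0.967, 0.004]
ft_force: [0.5, -0.1, -0.6]
width: 0.0599
grip_force: 0.0
```

Call:
arm_command(motion=[{"jaw":60,"dx":28,"dy":-40,"dz":-5,"ax":-1.1,"ay":-5.6,"az":3},{"jaw":60,"dx":56,"dy":-80,"dz":-10,"ax":-2.2,"ay":-11.1,"az":6.1},{"jaw":60,"dx":84,"dy":-115,"dz":-20,"ax":-3.3,"ay":-16.7,"az":9.1},{"jaw":60,"dx":111,"dy":-146,"dz":-35,"ax":-3.3,"ay":-16.7,"az":9.1},{"jaw":60,"dx":111,"dy":-146,"dz":-35,"ax":-3.3,"ay":-16.7,"az":9.1}])

```text
t: 1.65
tcp_pos: [0.4898, 0.1115, 0.2327]
orientation: [0.381, -0.012, 0.924, 0.005]
ft_force: [0.5, 0.4, -0.4]
width: 0.0598
grip_force: 0.0
```

Call:
arm_command(motion=[{"jaw":60,"dx":27,"dy":2,"dz":-26,"ax":0,"ay":0,"az":0},{"jaw":60,"dx":50,"dy":3,"dz":-48,"ax":0,"ay":0,"az":0},{"jaw":60,"dx":68,"dy":3,"dz":-65,"ax":0,"ay":0,"az":0},{"jaw":60,"dx":81,"dy":3,"dz":-77,"ax":0,"ay":0,"az":0},{"jaw":60,"dx":81,"dy":3,"dz":-77,"ax":0,"ay":0,"az":0}])

```text
t: 2.28
tcp_pos: [0.5702, 0.1179, 0.1564]
orientation: [0.381, -0.015, 0.924, 0.006]
ft_force: [-0.2, 0.9, 0.0]
width: 0.0599
grip_force: 0.0
```

```bash
python3 -c "
from h import *
a=robot.read_camera('side')[160:285,190:340];b=robot.read_camera('top')[150:250,180:280]
a=cv2.resize(a,None,fx=3.2,fy=3.2,interpolation=2);b=cv2.resize(b,(320,320),interpolation=2)
c=np.zeros((400,800,3),np.uint8);c[:,:480]=a;c[:320,480:]=b;cv2.imwrite('pics/c1.png',c)"
```

```text
(no output)
```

View pics/c1.png

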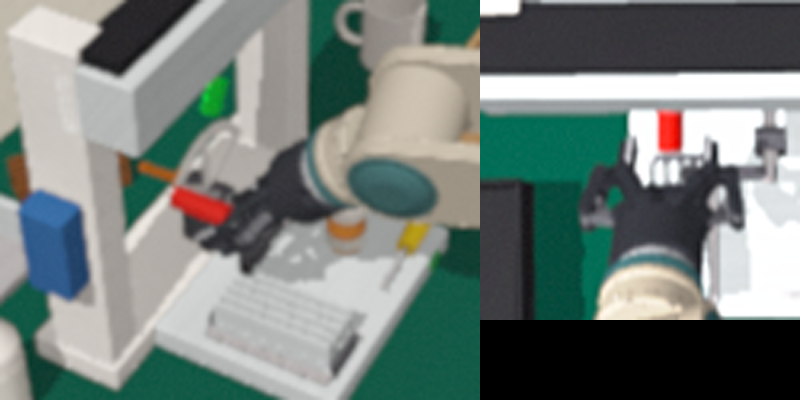

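The crop shows the fingers straddling the red knob. In the top view the tips are at x 628 and 712 with the knob at 670, so they are centred, but the overlap is shallow. I'll go 15 mm deeper, close the gap and start the arc.

Call:
arm_command(motion=[{"jaw":42,"dx":8,"dy":0,"dz":0,"ax":0,"ay":0,"az":0},{"jaw":42,"dx":15,"dy":0,"dz":0,"ax":0,"ay":0,"az":0},{"jaw":42,"dx":15,"dy":-8,"dz":5,"ax":0,"ay":0,"az":0},{"jaw":42,"dx":15,"dy":-17,"dz":12,"ax":0,"ay":0,"az":0},{"jaw":42,"dx":15,"dy":-26,"dz":19,"ax":0,"ay":0,"az":0}])

```text
t: 3.0
tcp_pos: [0.5858, 0.0908, 0.1776]
orientation: [0.383, -0.014, 0.924, 0.006]
ft_force: [-0.0, 2.0, 1.3]
width: 0.0419
grip_force: 0.8
```

```bash
python3 -c "
from fit import *
fit('side','orange',(228,190,50,40),*PT)
fit('side','red',(235,195,40,45),*KN)
fit('side','green',(245,175,25,25),*FL)"
```

```text
side orange angle 0.08 IoU 0.7 range 0.07 0.09 cen [237.8 213. ]
side red angle 0.19 IoU 0.29 range 0.18 0.21 cen [251.9 214.3]
side green angle 1.29 IoU 0.78 range 1.26 1.32 cen [256.1 190. ]
```

Call:
arm_command(motion=[{"jaw":42,"dx":0,"dy":-11,"dz":8,"ax":0,"ay":0,"az":0},{"jaw":42,"dx":0,"dy":-21,"dz":14,"ax":0,"ay":0,"az":0},{"jaw":42,"dx":1,"dy":-32,"dz":19,"ax":0,"ay":0,"az":0},{"jaw":42,"dx":1,"dy":-45,"dz":23,"ax":0,"ay":0,"az":0},{"jaw":42,"dx":2,"dy":-58,"dz":25,"ax":0,"ay":0,"az":0}])

```text
t: 3.78
tcp_pos: [0.5878, 0.0342, 0.2026]
orientation: [0.383, -0.015, 0.923, 0.007]
ft_force: [-3.3, 6.6, 5.0]
width: 0.0421
grip_force: 3.5
```

```bash
python3 -c "
from fit import *
fit('side','orange',(228,175,60,55),*PT)
fit('side','red',(235,185,50,55),*KN)
fit('top','red',(225,175,50,30),*KN)"
```

```text
side orange angle 0.51 IoU 0.52 range 0.49 0.54 cen [242.4 206.2]
side red angle 0.71 IoU 0.21 range 0.68 0.74 cen [260.  198.8]
top red angle 0.75 IoU 0.4 range 0.74 0.76 cen [265.3 189.7]
```

Call:
arm_command(motion=[{"jaw":42,"dx":0,"dy":-12,"dz":1,"ax":0,"ay":0,"az":0},{"jaw":42,"dx":0,"dy":-26,"dz":0,"ax":0,"ay":0,"az":0},{"jaw":42,"dx":1,"dy":-39,"dz":-2,"ax":0,"ay":0,"az":0},{"jaw":42,"dx":1,"dy":-51,"dz":-5,"ax":0,"ay":0,"az":0},{"jaw":42,"dx":2,"dy":-62,"dz":-10,"ax":0,"ay":0,"az":0}])

```text
t: 4.55
tcp_pos: [0.5895, -0.0283, 0.1912]
orientation: [0.382, -0.015, 0.924, 0.006]
ft_force: [-0.9, 4.8, 1.4]
width: 0.0421
grip_force: 2.5
```

```bash
python3 -c "
from fit import *
fit('side','orange',(235,165,60,55),*PT)
fit('top','red',(225,175,60,30),*KN)
fit('side','green',(245,175,25,25),*FL)
crop('side',230,165,60,60,10,'pics/c2.png')"
```

```text
side orange angle 1.07 IoU 0.57 range 1.03 1.09 cen [248.2 199.6]
top red angle 1.36 IoU 0.09 range 1.36 1.36 cen [284.1 193.2]
side green angle 1.29 IoU 0.78 range 1.26 1.32 cen [256. 190.]
```

View pics/c2.png

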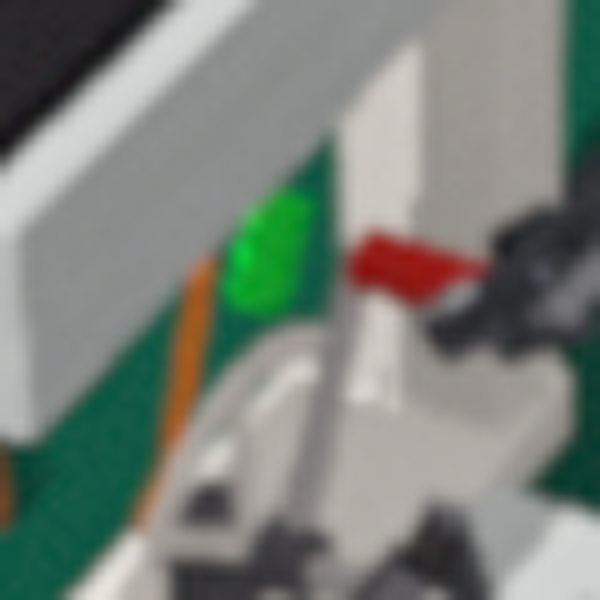

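The crop shows the pointer running from (148,520) to (205,260), left of the flag, which spans (228–315, 190–315). The beam hides the tops of both, so I'll fit with the occluded area masked out.

```bash
cat > fit2.py <<'E'
from fit import *
def fit_occ(col,parts,box,rowmax=999,AA=np.arange(.7,1.8,.01)):
    m=mask("side",col,box); h,w=m.shape
    vv,uu=np.mgrid[:h,:w]; u=uu/K+box[0]-.5; v=vv/K+box[1]-.5
    e=proj("side",PIV+np.array([-.05*X+.2075*Y+.23*UP,-.05*X-.2075*Y+.23*UP]))
    ok=(v>e[0,1]+(u-e[0,0])*(e[1,1]-e[0,1])/(e[1,0]-e[0,0])+.7)&(v<rowmax)
    c=np.array(list(itertools.product(*parts))); b=[]
    for a in AA:
        t=.873-a; U=np.sin(t)*Y+np.cos(t)*UP; V=np.cos(t)*Y-np.sin(t)*UP
        p=((proj("side",PIV+c[:,:1]*X+c[:,1:2]*U+c[:,2:]*V)+.5-box[:2])*K)
        q=np.zeros((h,w),np.uint8); cv2.fillConvexPoly(q,cv2.convexHull((p*16).astype(np.int32)),1,shift=4); q=(q>0)&ok
        b.append((q&m&ok).sum()/max(1,(q|(m&ok)).sum()))
    b=np.array(b);i=b.argmax(); w=AA[b>b[i]*.95]; print(col,"angle",AA[i].round(2),"IoU",b[i].round(2),"rng",w.min().round(2),w.max().round(2),"mid",w.mean().round(3))
if __name__=="__main__":
    fit_occ("green",FL,(240,170,35,35))
    fit_occ("orange",PT,(235,165,45,60),rowmax=207)
    k=lambda a,b:(230+(a+.5)/10-.5,165+(b+.5)/10-.5)
    for uv in((203,275),(191,340),(183,390)):
        w=rp("side",k(*uv),PIV+.05*X,X)-PIV; print("ptr",(w@Y).round(4),w[2].round(4),"r",np.hypot(w@Y,w[2]).round(3),(.873-np.arctan2(w@Y,w[2])).round(3))
    for uv in((315,200),(292,305)):
        w=rp("side",k(*uv),PIV+.036*X,X)-PIV; r=np.hypot(w@Y,w[2]); print("flag R edge",r.round(3),(.873-np.arctan2(w@Y,w[2])-.008/r).round(3))
E
python3 fit2.py
```

```text
green angle 1.28 IoU 0.89 rng 1.26 1.3 mid 1.28
orange angle 1.07 IoU 0.74 rng 1.04 1.08 mid 1.06
ptr -0.0229 0.0875 r 0.09 1.129
ptr -0.0136 0.0658 r 0.067 1.076
ptr -0.007 0.0485 r 0.049 1.017
flag R edge 0.117 1.482
flag R edge 0.08 1.552
```

```bash
cat > ptr.py <<'E'
from fit2 import *
box=(235,165,50,60); x0,y0,w,h=box
im=robot.read_camera("side")[y0:y0+h,x0:x0+w].astype(float)
o=im[:,:,2]-np.maximum(im[:,:,1],im[:,:,0])   # red over green/blue: orange only
for r in range(22,46,2):
    row=np.clip(o[r]-12,0,None); row[:max(0,0)]=0
    k=int(row[:22].argmax()); s=slice(max(0,k-3),k+4); 
    if row[k]<20: continue
    c=(row[s]*np.arange(s.start,s.stop)).sum()/row[s].sum()
    P=rp("side",(x0+c,y0+r),PIV+.05*X,X)-PIV
    print(y0+r,round(x0+c,2),"w",round(row[s].sum()/row[k],1),"r",np.hypot(P@Y,P[2]).round(3),"ang",(.873-np.arctan2(P@Y,P[2])).round(3))
E
python3 ptr.py
python3 - <<'E'
from h import *
im=cv2.imread("pics/side0.png").astype(float); o=im[:,:,2]-np.maximum(im[:,:,1],im[:,:,0])
from fit import PIV,X,Y
for u in range(234,244,2):
    col=np.clip(o[205:222,u]-12,0,None); print(u,"row",round((col*np.arange(205,222)).sum()/max(1,col.sum()),2),end=" ")
    P=rp("side",(u,(col*np.arange(205,222)).sum()/max(1,col.sum())),PIV+.05*X,X)-PIV; print(np.hypot(P@Y,P[2]).round(3),(.873-np.arctan2(P@Y,P[2])).round(3))
E
```

```text
191 249.95 w 1.8 r 0.094 ang 1.128
193 249.35 w 2.1 r 0.088 ang 1.098
195 249.2 w 2.1 r 0.08 ang 1.1
197 248.94 w 2.2 r 0.073 ang 1.092
199 248.44 w 2.2 r 0.066 ang 1.058
201 248.22 w 2.1 r 0.058 ang 1.048
203 248.09 w 2.1 r 0.05 ang 1.045
205 247.68 w 2.0 r 0.043 ang 0.999
207 247.16 w 1.9 r 0.037 ang 0.918
209 246.86 w 1.8 r 0.03 ang 0.844
234 row 211.83 0.105 0.081
236 row 212.11 0.091 0.09
238 row 213.04 0.075 0.074
240 row 213.74 0.059 0.063
242 row 214.71 0.042 0.021
```

Call:
arm_command(motion=[{"jaw":42,"dx":0,"dy":-4,"dz":-2,"ax":0,"ay":0,"az":0},{"jaw":42,"dx":0,"dy":-7,"dz":-4,"ax":0,"ay":0,"az":0},{"jaw":42,"dx":0,"dy":-10,"dz":-6,"ax":0,"ay":0,"az":0},{"jaw":42,"dx":0,"dy":-13,"dz":-8,"ax":0,"ay":0,"az":0},{"jaw":42,"dx":0,"dy":-13,"dz":-8,"ax":0,"ay":0,"az":0}])

```text
t: 5.52
tcp_pos: [0.5895, -0.0423, 0.1831]
orientation: [0.382, -0.014, 0.924, 0.006]
ft_force: [1.5, 2.7, 1.3]
width: 0.042
grip_force: 1.6
```

```bash
python3 fit2.py|head -2;python3 ptr.py; python3 -c "
from h import *
crop('side',230,170,50,45,13,'pics/c3.png')"
```

```text
green angle 1.29 IoU 0.86 rng 1.26 1.33 mid 1.295
orange angle 1.18 IoU 0.71 rng 1.16 1.2 mid 1.18
189 251.55 w 1.8 r 0.099 ang 1.225
191 251.11 w 2.2 r 0.092 ang 1.216
193 250.7 w 1.9 r 0.085 ang 1.207
195 250.42 w 2.1 r 0.077 ang 1.208
197 250.14 w 2.2 r 0.07 ang 1.21
199 249.83 w 2.2 r 0.062 ang 1.209
201 249.21 w 2.1 r 0.056 ang 1.167
203 248.89 w 2.0 r 0.048 ang 1.157
205 248.31 w 2.0 r 0.041 ang 1.1
207 247.87 w 2.0 r 0.034 ang 1.046
209 247.24 w 1.4 r 0.028 ang 0.924
```

View pics/c3.png

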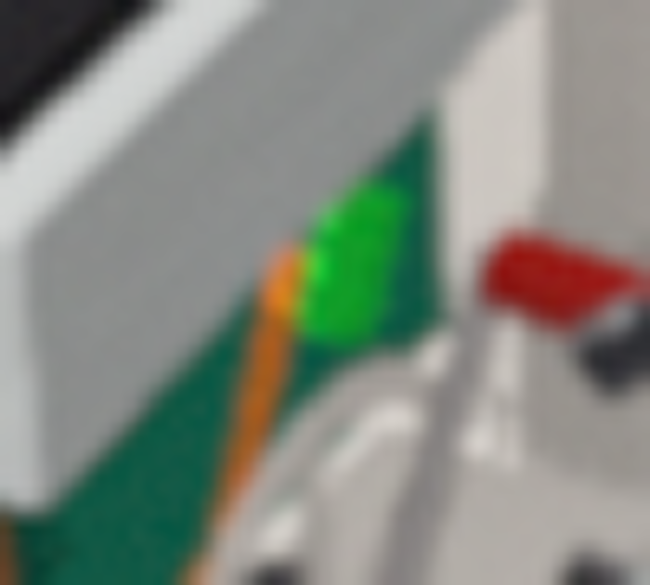

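```bash
cat > joint.py <<'E'
from fit2 import *
box=(235,168,40,45);k=8;x0,y0,w,h=box
im=robot.read_camera("side")[y0:y0+h,x0:x0+w].astype(float)
g=im[:,:,1]-np.maximum(im[:,:,2],im[:,:,0]); o=im[:,:,2]-np.maximum(im[:,:,1],im[:,:,0])
print("peaks",np.percentile(g,98),np.median(g),np.percentile(o,98))
gs=np.clip((g-55)/(110-0),0,1); os_=np.clip(o/60,0,1)
vv,uu=np.mgrid[:h,:w];u=uu+x0;v=vv+y0
e=proj("side",PIV+np.array([-.05*X+.2075*Y+.23*UP,-.05*X-.2075*Y+.23*UP]))
ok0=lambda du,dv:(v-dv>e[0,1]+(u-du-e[0,0])*(e[1,1]-e[0,1])/(e[1,0]-e[0,0])+1.2)
def ren(parts,a,du,dv):
    c=np.array(list(itertools.product(*parts)));t=.873-a;U=np.sin(t)*Y+np.cos(t)*UP;V=np.cos(t)*Y-np.sin(t)*UP
    p=(proj("side",PIV+c[:,:1]*X+c[:,1:2]*U+c[:,2:]*V)+[du+.5-x0,dv+.5-y0])*k
    q=np.zeros((h*k,w*k),np.float32);cv2.fillConvexPoly(q,cv2.convexHull((p*16).astype(np.int32)),1,shift=4)
    return cv2.resize(q,(w,h),interpolation=cv2.INTER_AREA)
PT2=((.047,.053),(.03,.1),(-.003,.003)); A=np.arange(1.0,1.65,.02)
for du in(-1.5,-1,-.5,0,.5):
  for dv in(-1,-.5,0,.5,1):
    ok=ok0(du,dv); f=[(abs(ren(FL,a,du,dv)-gs)*ok).sum()/gs.sum() for a in A]
    okp=ok&(v<200); pp=[(abs(ren(PT2,a,du,dv)*(1-ren(FL,A[int(np.argmin(f))],du,dv))-os_)*okp).sum()/(os_*okp).sum() for a in A]
    i,j=np.argmin(f),np.argmin(pp); print(du,dv,"flag",A[i].round(2),round(f[i],2),"ptr",A[j].round(2),round(pp[j],2),"sum",round(f[i]+pp[j],2),"diff",(A[i]-A[j]).round(2))
E
python3 joint.py
```

```text
peaks 109.01999999999998 1.0 80.0
-1.5 -1 flag 1.38 1.24 ptr 1.38 0.8 sum 2.04 diff 0.0
-1.5 -0.5 flag 1.36 1.08 ptr 1.36 0.81 sum 1.9 diff 0.0
-1.5 0 flag 1.36 1.15 ptr 1.36 0.8 sum 1.96 diff 0.0
-1.5 0.5 flag 1.36 1.1 ptr 1.36 0.82 sum 1.92 diff 0.0
-1.5 1 flag 1.36 1.2 ptr 1.34 0.81 sum 2.01 diff 0.02
-1 -1 flag 1.34 1.07 ptr 1.32 0.8 sum 1.87 diff 0.02
-1 -0.5 flag 1.34 1.1 ptr 1.32 0.79 sum 1.89 diff 0.02
-1 0 flag 1.32 1.04 ptr 1.3 0.82 sum 1.86 diff 0.02
-1 0.5 flag 1.34 1.13 ptr 1.3 0.8 sum 1.93 diff 0.04
-1 1 flag 1.32 1.12 ptr 1.3 0.83 sum 1.95 diff 0.02
-0.5 -1 flag 1.28 1.07 ptr 1.28 0.81 sum 1.87 diff 0.0
-0.5 -0.5 flag 1.3 0.98 ptr 1.26 0.81 sum 1.8 diff 0.04
-0.5 0 flag 1.3 1.07 ptr 1.26 0.8 sum 1.88 diff 0.04
-0.5 0.5 flag 1.3 1.06 ptr 1.24 0.83 sum 1.89 diff 0.06
-0.5 1 flag 1.3 1.16 ptr 1.24 0.82 sum 1.98 diff 0.06
0 -1 flag 1.26 0.93 ptr 1.22 0.81 sum 1.74 diff 0.04
0 -0.5 flag 1.26 1.02 ptr 1.22 0.81 sum 1.83 diff 0.04
0 0 flag 1.26 0.99 ptr 1.2 0.83 sum 1.82 diff 0.06
0 0.5 flag 1.26 1.09 ptr 1.2 0.82 sum 1.91 diff 0.06
0 1 flag 1.26 1.09 ptr 1.2 0.85 sum 1.94 diff 0.06
0.5 -1 flag 1.24 0.96 ptr 1.16 0.81 sum 1.77 diff 0.08
0.5 -0.5 flag 1.24 0.93 ptr 1.16 0.83 sum 1.76 diff 0.08
0.5 0 flag 1.24 1.04 ptr 1.16 0.82 sum 1.86 diff 0.08
0.5 0.5 flag 1.24 1.03 ptr 1.14 0.85 sum 1.88 diff 0.1
0.5 1 flag 1.2 1.15 ptr 1.14 0.85 sum 2.0 diff 0.06
```

```bash
sed -i 's|^gs=.*|gs=np.clip((g-30)/60,0,1); os_=np.clip((o-8)/50,0,1)*(u0<256)|; s|^gs=|u0=np.arange(w)[None,:]+x0\ngs=|; s|for du in.*|for du in(-1.2,-.6,0,.6):|; s|for dv in.*|for dv in(-.8,0,.8):|; s|/gs.sum()|/(gs*ok).sum()|' joint.py; python3 joint.py
```

```text
peaks 109.0 1.0 80.0
-1.2 -0.8 flag 1.42 0.21 ptr 1.34 0.16 sum 0.37 diff 0.08
-1.2 0 flag 1.4 0.12 ptr 1.32 0.13 sum 0.25 diff 0.08
-1.2 0.8 flag 1.4 0.09 ptr 1.3 0.13 sum 0.22 diff 0.1
-0.6 -0.8 flag 1.38 0.19 ptr 1.28 0.12 sum 0.31 diff 0.1
-0.6 0 flag 1.36 0.09 ptr 1.26 0.09 sum 0.19 diff 0.1
-0.6 0.8 flag 1.36 0.11 ptr 1.24 0.11 sum 0.22 diff 0.12
0 -0.8 flag 1.32 0.16 ptr 1.22 0.1 sum 0.26 diff 0.1
0 0 flag 1.32 0.07 ptr 1.2 0.09 sum 0.16 diff 0.12
0 0.8 flag 1.32 0.14 ptr 1.18 0.09 sum 0.23 diff 0.14
0.6 -0.8 flag 1.28 0.12 ptr 1.16 0.11 sum 0.23 diff 0.12
0.6 0 flag 1.28 0.08 ptr 1.14 0.09 sum 0.17 diff 0.14
0.6 0.8 flag 1.26 0.19 ptr 1.14 0.09 sum 0.28 diff 0.12
```

The pointer is 0.11–0.12 rad short of the flag, so I'll advance by about that much.

Call:
arm_command(motion=[{"jaw":42,"dx":0,"dy":-3,"dz":-2,"ax":0,"ay":0,"az":0},{"jaw":42,"dx":0,"dy":-6,"dz":-4,"ax":0,"ay":0,"az":0},{"jaw":42,"dx":0,"dy":-8,"dz":-6,"ax":0,"ay":0,"az":0},{"jaw":42,"dx":0,"dy":-9.5,"dz":-8,"ax":0,"ay":0,"az":0},{"jaw":42,"dx":0,"dy":-9.5,"dz":-8,"ax":0,"ay":0,"az":0}])

```text
t: 6.45
tcp_pos: [0.5894, -0.0516, 0.1749]
orientation: [0.382, -0.014, 0.924, 0.006]
ft_force: [1.7, 3.5, 0.2]
width: 0.0421
grip_force: 1.8
```

```bash
python3 joint.py
```

```text
peaks 104.03999999999996 1.0 69.01999999999998
-1.2 -0.8 flag 1.42 0.27 ptr 1.46 0.28 sum 0.54 diff -0.04
-1.2 0 flag 1.42 0.18 ptr 1.44 0.28 sum 0.46 diff -0.02
-1.2 0.8 flag 1.4 0.18 ptr 1.42 0.17 sum 0.35 diff -0.02
-0.6 -0.8 flag 1.38 0.24 ptr 1.38 0.29 sum 0.53 diff 0.0
-0.6 0 flag 1.36 0.16 ptr 1.38 0.2 sum 0.35 diff -0.02
-0.6 0.8 flag 1.36 0.19 ptr 1.36 0.2 sum 0.38 diff 0.0
0 -0.8 flag 1.34 0.22 ptr 1.32 0.26 sum 0.48 diff 0.02
0 0 flag 1.32 0.13 ptr 1.3 0.22 sum 0.35 diff 0.02
0 0.8 flag 1.32 0.21 ptr 1.28 0.22 sum 0.43 diff 0.04
0.6 -0.8 flag 1.28 0.18 ptr 1.26 0.24 sum 0.42 diff 0.02
0.6 0 flag 1.28 0.14 ptr 1.24 0.25 sum 0.4 diff 0.04
0.6 0.8 flag 1.28 0.26 ptr 1.22 0.24 sum 0.5 diff 0.06
```

Call:
arm_command(motion=[{"jaw":48,"dx":0,"dy":5,"dz":0,"ax":0,"ay":0,"az":0},{"jaw":48,"dx":-25,"dy":5,"dz":25,"ax":0,"ay":0,"az":0},{"jaw":55,"dx":-55,"dy":5,"dz":55,"ax":0,"ay":0,"az":0},{"jaw":70,"dx":-90,"dy":5,"dz":90,"ax":0,"ay":0,"az":0},{"jaw":80,"dx":-130,"dy":10,"dz":110,"ax":0,"ay":0,"az":0}])

```text
t: 7.12
tcp_pos: [0.4586, -0.0418, 0.2872]
orientation: [0.383, -0.014, 0.924, 0.005]
ft_force: [0.2, -1.1, 1.1]
width: 0.08
grip_force: 0.0
```

```bash
python3 joint.py | egrep "^(-0.6|0) "; python3 -c "
from h import *
a=robot.read_camera('side')[165:285,190:310];b=robot.read_camera('top')[150:250,130:330]
a=cv2.resize(a,(400,400),interpolation=2);b=cv2.resize(b,(800,400),interpolation=2)
cv2.imwrite('pics/c4.png',np.hstack([a,b[:,380:780]]))
cv2.imwrite('pics/t2full.png',robot.read_camera('top'))"
```

```text
-0.6 -0.8 flag 1.38 0.24 ptr 1.38 0.29 sum 0.54 diff 0.0
-0.6 0 flag 1.36 0.16 ptr 1.38 0.2 sum 0.36 diff -0.02
-0.6 0.8 flag 1.36 0.19 ptr 1.36 0.2 sum 0.39 diff 0.0
0 -0.8 flag 1.32 0.22 ptr 1.32 0.2 sum 0.42 diff 0.0
0 0 flag 1.32 0.14 ptr 1.3 0.22 sum 0.36 diff 0.02
0 0.8 flag 1.32 0.22 ptr 1.28 0.22 sum 0.44 diff 0.04
```

View pics/c4.png

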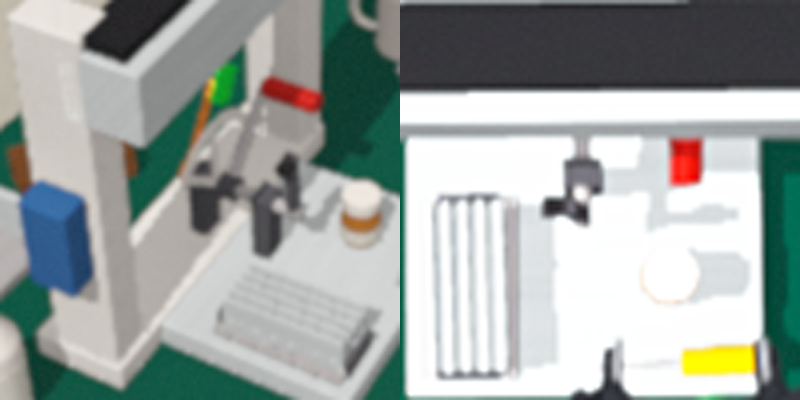

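The crop shows the pointer lying on the flag and the clamp finger upright. The heat sink is clear, spanning x 434–513 and y 196–378. Next I'll locate its centre and the tote.

Run:
```python
from h import *
np.set_printoptions(precision=4,suppress=True)
k=lambda a,b:(130+(a-20+.5)/4-.5,150+(b+.5)/4-.5)
c=np.array([onz("top",*k(*p),.078) for p in((434,377),(508,377),(513,196),(437,198))]);print(c,c.mean(0),"len",np.linalg.norm(c[3]-c[0]),"wid",np.linalg.norm(c[1]-c[0]))
im=cv2.imread("pics/t2full.png"); m=(im.max(2)<60).astype(np.uint8); sub=np.zeros_like(m); sub[198:280,128:205]=m[198:280,128:205]
n,l,s,ce=cv2.connectedComponentsWithStats(sub); i=1+s[1:,4].argmax(); pts=np.argwhere(l==i)[:,::-1]
r=cv2.minAreaRect(pts.astype(np.float32)); print(r); b=cv2.boxPoints(r)
t=np.array([onz("top",*p,.06) for p in b]);print(t,t.mean(0),[np.linalg.norm(t[j]-t[j-1]).round(3) for j in range(4)])
s=robot.observe();q=s["orientation"];R0=R.from_quat([q[1],q[2],q[3],q[0]])
D=R.from_matrix(np.array([[-1,0,0],[0,1,0],[0,0,-1.]]))
print("to down yaw1.7",(R.from_euler("z",1.7,degrees=True)*D*R0.inv()).as_rotvec(degrees=True))
```

```text
[[0.4288 0.1374 0.078 ]
 [0.4303 0.0816 0.078 ]
 [0.5676 0.0823 0.078 ]
 [0.5645 0.1401 0.078 ]] [0.4978 0.1104 0.078 ] len 0.1357268420961119 wid 0.05580651674391185
((165.70181274414062, 238.48507690429688), (64.1344223022461, 62.77302551269531), 88.78113555908203)
[[0.5331 0.4502 0.06  ]
 [0.5425 0.2571 0.06  ]
 [0.3468 0.2441 0.06  ]
 [0.3378 0.4345 0.06  ]] [0.4401 0.3465 0.06  ] [np.float64(0.196), np.float64(0.193), np.float64(0.196), np.float64(0.191)]
to down yaw1.7 [-1.2672 45.057  -0.0435]
```

Call:
arm_command(motion=[{"jaw":85,"dx":5,"dy":30,"dz":0,"ax":-0.2,"ay":9,"az":0},{"jaw":85,"dx":12,"dy":60,"dz":0,"ax":-0.5,"ay":18,"az":0},{"jaw":85,"dx":19,"dy":90,"dz":-15,"ax":-0.8,"ay":27,"az":0},{"jaw":85,"dx":26,"dy":120,"dz":-40,"ax":-1,"ay":36,"az":0},{"jaw":85,"dx":33,"dy":152,"dz":-70,"ax":-1.2,"ay":45,"az":0}])

```text
t: 7.95
tcp_pos: [0.4934, 0.1119, 0.2129]
orientation: [-0.004, -0.015, 1.0, 0.001]
ft_force: [-0.5, -1.1, 0.8]
width: 0.0847
grip_force: 0.0
```

Call:
arm_command(motion=[{"jaw":85,"dx":0,"dy":0,"dz":0,"ax":0,"ay":0,"az":0},{"jaw":85,"dx":0,"dy":0,"dz":-45,"ax":0,"ay":0,"az":0},{"jaw":85,"dx":0,"dy":0,"dz":-90,"ax":0,"ay":0,"az":0},{"jaw":85,"dx":0,"dy":0,"dz":-100,"ax":0,"ay":0,"az":0},{"jaw":85,"dx":0,"dy":0,"dz":-100,"ax":0,"ay":0,"az":0}])

```text
t: 8.57
tcp_pos: [0.4929, 0.1104, 0.1161]
orientation: [0.0, -0.015, 1.0, 0.001]
ft_force: [0.4, -0.1, 0.9]
width: 0.0848
grip_force: 0.0
```

Call:
arm_command(motion=[{"jaw":85,"dx":0,"dy":0,"dz":-25,"ax":0,"ay":0,"az":0},{"jaw":85,"dx":0,"dy":0,"dz":-45,"ax":0,"ay":0,"az":0},{"jaw":85,"dx":0,"dy":0,"dz":-57,"ax":0,"ay":0,"az":0},{"jaw":85,"dx":0,"dy":0,"dz":-62,"ax":0,"ay":0,"az":0},{"jaw":85,"dx":0,"dy":0,"dz":-62,"ax":0,"ay":0,"az":0}])

```text
t: 9.2
tcp_pos: [0.493, 0.1106, 0.0541]
orientation: [0.0, -0.015, 1.0, 0.001]
ft_force: [-0.0, 0.2, -0.1]
width: 0.085
grip_force: 0.0
```

Call:
arm_command(motion=[{"jaw":66,"dx":0,"dy":0,"dz":0,"ax":0,"ay":0,"az":0},{"jaw":60,"dx":0,"dy":0,"dz":0,"ax":0,"ay":0,"az":0},{"jaw":50,"dx":0,"dy":0,"dz":0,"ax":0,"ay":0,"az":0},{"jaw":45,"dx":0,"dy":0,"dz":0,"ax":0,"ay":0,"az":0},{"jaw":45,"dx":0,"dy":0,"dz":0,"ax":0,"ay":0,"az":0}], force=60)

```text
t: 9.82
tcp_pos: [0.4933, 0.1109, 0.0546]
orientation: [0.001, -0.015, 1.0, 0.002]
ft_force: [-1.2, 2.4, 6.7]
width: 0.0569
grip_force: 66.3
```

Call:
arm_command(motion=[{"jaw":45,"dx":0,"dy":0,"dz":4,"ax":0,"ay":0,"az":0},{"jaw":45,"dx":0,"dy":0,"dz":15,"ax":0,"ay":0,"az":0},{"jaw":45,"dx":0,"dy":0,"dz":40,"ax":0,"ay":0,"az":0},{"jaw":45,"dx":0,"dy":0,"dz":70,"ax":0,"ay":0,"az":0},{"jaw":45,"dx":0,"dy":0,"dz":90,"ax":0,"ay":0,"az":0}])

```text
t: 10.45
tcp_pos: [0.4922, 0.1103, 0.1442]
orientation: [-0.001, -0.015, 1.0, 0.001]
ft_force: [0.5, -0.4, -3.0]
width: 0.0569
grip_force: 66.1
```

Call:
arm_command(motion=[{"jaw":45,"dx":-15,"dy":35,"dz":10,"ax":0,"ay":0,"az":0},{"jaw":45,"dx":-30,"dy":80,"dz":10,"ax":0,"ay":0,"az":0},{"jaw":45,"dx":-42,"dy":130,"dz":10,"ax":0,"ay":0,"az":0.5},{"jaw":45,"dx":-52,"dy":180,"dz":10,"ax":0,"ay":0,"az":1},{"jaw":45,"dx":-57,"dy":222,"dz":0,"ax":0,"ay":0,"az":1}])

```text
t: 11.08
tcp_pos: [0.4348, 0.3341, 0.1435]
orientation: [-0.0, -0.024, 1.0, 0.001]
ft_force: [0.7, -0.7, -3.4]
width: 0.0564
grip_force: 66.1
```

Call:
arm_command(motion=[{"jaw":45,"dx":0,"dy":15,"dz":0,"ax":0,"ay":0,"az":0},{"jaw":45,"dx":0,"dy":15,"dz":-20,"ax":0,"ay":0,"az":0},{"jaw":45,"dx":0,"dy":15,"dz":-50,"ax":0,"ay":0,"az":0},{"jaw":45,"dx":0,"dy":15,"dz":-75,"ax":0,"ay":0,"az":0},{"jaw":45,"dx":0,"dy":15,"dz":-90,"ax":0,"ay":0,"az":0}])

```text
t: 11.7
tcp_pos: [0.4351, 0.3464, 0.0517]
orientation: [-0.002, -0.023, 1.0, 0.0]
ft_force: [-0.1, -0.5, -3.4]
width: 0.0571
grip_force: 66.1
```

```bash
python3 -c "
from h import *
print(robot.observe()['tcp_pos'])
a=robot.read_camera('side')[270:380,190:330];b=robot.read_camera('top')[190:290,120:220]
a=cv2.resize(a,(420,330),interpolation=2);b=cv2.resize(b,(330,330),interpolation=2)
cv2.imwrite('pics/c5.png',np.hstack([a,b]))"
```

```text
[0.43511963 0.34638459 0.05166461]
```

View pics/c5.png

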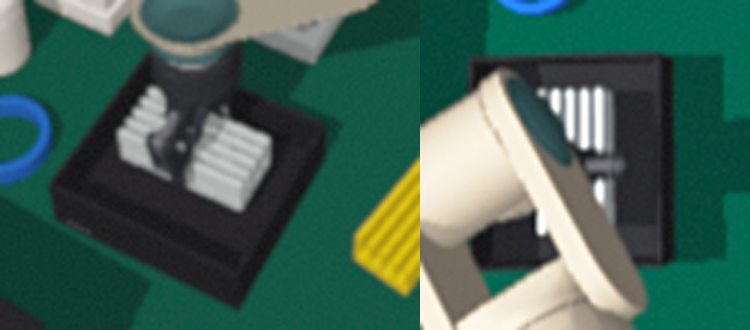

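The crop shows the heat sink level in the jaws, fins up, and centred over the tote floor. I'll lower it the rest of the way.

Call:
arm_command(motion=[{"jaw":45,"dx":0,"dy":0,"dz":-12,"ax":0,"ay":0,"az":0},{"jaw":45,"dx":0,"dy":0,"dz":-20,"ax":0,"ay":0,"az":0},{"jaw":45,"dx":0,"dy":0,"dz":-26,"ax":0,"ay":0,"az":0},{"jaw":45,"dx":0,"dy":0,"dz":-29,"ax":0,"ay":0,"az":0},{"jaw":45,"dx":0,"dy":0,"dz":-29,"ax":0,"ay":0,"az":0}])

```text
t: 12.42
tcp_pos: [0.4355, 0.3476, 0.0242]
orientation: [-0.0, -0.024, 1.0, 0.001]
ft_force: [0.9, 0.0, -3.7]
width: 0.0572
grip_force: 66.2
```

Call:
arm_command(motion=[{"jaw":45,"dx":0,"dy":0,"dz":-1,"ax":0,"ay":0,"az":0},{"jaw":45,"dx":0,"dy":0,"dz":-2,"ax":0,"ay":0,"az":0},{"jaw":45,"dx":0,"dy":0,"dz":-3,"ax":0,"ay":0,"az":0},{"jaw":45,"dx":0,"dy":0,"dz":-3,"ax":0,"ay":0,"az":0},{"jaw":45,"dx":0,"dy":0,"dz":-3,"ax":0,"ay":0,"az":0}])

```text
t: 13.05
tcp_pos: [0.4357, 0.3477, 0.0217]
orientation: [-0.0, -0.024, 1.0, 0.002]
ft_force: [-1.3, -0.7, 0.6]
width: 0.0569
grip_force: 66.4
```

Contact: the vertical force went from -3.7 to +0.6 N. Releasing and retreating.

Call:
arm_command(motion=[{"jaw":62,"dx":0,"dy":0,"dz":0,"ax":0,"ay":0,"az":0},{"jaw":75,"dx":0,"dy":0,"dz":0,"ax":0,"ay":0,"az":0},{"jaw":82,"dx":0,"dy":0,"dz":0,"ax":0,"ay":0,"az":0},{"jaw":82,"dx":0,"dy":0,"dz":0,"ax":0,"ay":0,"az":0},{"jaw":82,"dx":0,"dy":0,"dz":5,"ax":0,"ay":0,"az":0}])

```text
t: 13.68
tcp_pos: [0.4353, 0.3474, 0.0261]
orientation: [-0.001, -0.024, 1.0, 0.001]
ft_force: [0.4, -1.0, -0.3]
width: 0.082
grip_force: 0.0
```

Call:
arm_command(motion=[{"jaw":82,"dx":0,"dy":0,"dz":25,"ax":0,"ay":0,"az":0},{"jaw":82,"dx":0,"dy":0,"dz":60,"ax":0,"ay":0,"az":0},{"jaw":82,"dx":0,"dy":0,"dz":110,"ax":0,"ay":0,"az":0},{"jaw":82,"dx":-50,"dy":20,"dz":160,"ax":0,"ay":0,"az":0},{"jaw":82,"dx":-90,"dy":40,"dz":200,"ax":0,"ay":0,"az":0}])

```text
t: 14.3
tcp_pos: [0.3503, 0.3849, 0.2226]
orientation: [-0.0, -0.023, 1.0, 0.002]
ft_force: [0.9, 0.1, -0.2]
width: 0.0816
grip_force: 0.0
```

```bash
python3 joint.py | egrep "^(-0.6|0) "; python3 -c "
from h import *
a=robot.read_camera('side')[150:360,140:340];b=robot.read_camera('top')[140:290,120:330]
a=cv2.resize(a,(400,420),interpolation=2);b=cv2.resize(b,(400,286),interpolation=2)
c=np.zeros((420,800,3),np.uint8);c[:,:400]=a;c[:286,400:]=b;cv2.imwrite('pics/c6.png',c)"
```

```text
-0.6 -0.8 flag 1.38 0.44 ptr 1.38 0.62 sum 1.05 diff 0.0
-0.6 0 flag 1.36 0.51 ptr 1.36 0.53 sum 1.04 diff 0.0
-0.6 0.8 flag 1.36 0.68 ptr 1.36 0.59 sum 1.27 diff 0.0
0 -0.8 flag 1.32 0.45 ptr 1.32 0.55 sum 1.0 diff 0.0
0 0 flag 1.32 0.57 ptr 1.32 0.61 sum 1.17 diff 0.0
0 0.8 flag 1.32 0.71 ptr 1.32 0.65 sum 1.36 diff 0.0
```

View pics/c6.png

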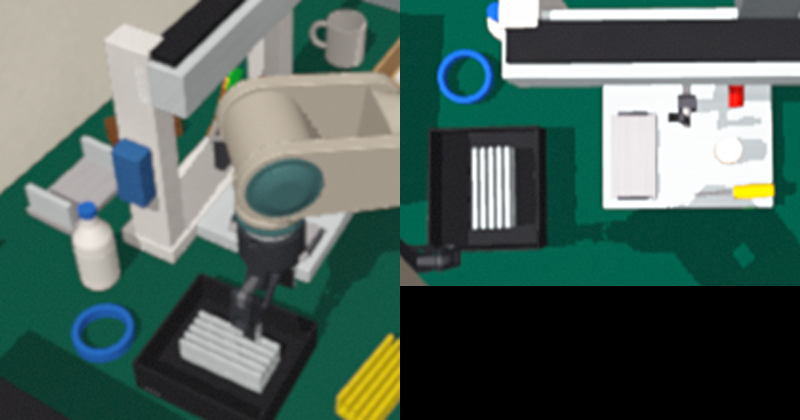

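The heat sink lies flat in the tote, fins up, at (495,187) in the top part of the crop. The jar and driver stand where they were, the pointer is still on the flag, and the robot touches nothing. I'm handing in.

```bash
python3 -c "
from station import robot
print(robot.finish_job())"
```

```text
the job is handed in; nothing more can be done
None
```

The job is handed in at about 14.5 s: the lever's pointer is on the green flag (within about 0.02 rad by my image fits), and the heat sink lies flat, fins up, in the black tote, with no other item seen to have moved.

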